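# Find the tired spring mount of a microscope's isolation base and flip its tag

## Robot

A 6-joint arm with a two-finger parallel gripper is mounted at the origin on the work surface. World frame = base frame: x ahead of the robot, y to its left, z up, the work surface at z = 0. Lengths are in m, angles in rad, forces in N, time in s.
With the tool pointing down it reaches from about 0.325 to 0.75 m from the base axis. Payload 7.6 kg.
Tool frame: the origin (TCP) lies on the centre line of the jaws, within the pads' length; the fingertips stand 25 mm ahead of it and the grasp point (between the pads) lies 6 mm ahead of it; z points along the fingers, y is the direction in which the jaws open and shut (so a half turn about z gives the same grasp; the last joint's range is limited). The gripper opens to 85 mm and grips with 20 to 120 N. Pads are 22 mm wide; open, the fingers measure 114 mm over their backs; the gripper's body (76 mm by 85 mm) begins 54 mm behind the grasp point. The pads swing forward as they close: fully open they stand 13 mm farther back than shut.
Start: joints at [-1.367, 0.052, 1.401, -0, 1.689, -0.07], TCP at [0.142, -0.505, 0.256] pointing down, gripper open.
Joint ranges: [-2.9, 2.9], [-0.91, 2.17], [0.12, 2.37], [-1.06, 4.2], [0.26, 2.73], [-2.93, 2.93]. Speed limits (rad/s): [2.57, 2.57, 3.01, 3.14, 3.14, 3.14].

## Interface

Orientations are given as a unit quaternion [w, x, y, z].
In Python, from bench import state, camera, sign_off gives the robot as it stands.
- The arm moves only by the shell command python3 -m pendant 'ROWS' [FORCE]. ROWS is JSON, a list of rows, each an object of numbers: "rx", "ry", "rz": the turn, a rotation vector about the world's x, y, z in degrees; "x", "y", "z": the shift along the world's x, y, z in cm; "grip": the finger opening in cm, from 0 to 8.54. A call has 1 to 5 rows; each row shifts and turns the pose as measured when the row begins; what a row does not reach is not made up. A row lasts 1/8 s, in which the tool goes at most 62.5 mm and 10.7 degrees, less where a joint would pass 70% of its speed; a pose out of reach is approached as far as the arm can. A call is refused whole if a number of a shift passes 6.25 or a number of a turn 10.7, either way. A call with a gripper value outside its range is refused whole. The fingers move at their own pace and stop on an object; FORCE is the grip in N (left out, the last holds). Time passes only in rows, so rows that do not move let the fingers close. It gives the time, the measured TCP pose, the force and the opening at its end, in the units of the state.
- state(): the state, without advancing time (a new reading comes with each control period).
- camera(name): name is "scene" or "top" or "wrist"; returns a dict with "frame" (420x560x3 uint8, blue, green, red), "mtx" (3x3 intrinsics, pixels), "k1" (the pictures are not rectified: a ray, as slopes to the right and down, at radius r is drawn at 1 + k1 r^2 times it, then the intrinsics apply), "R" (3x3) and "t" (3): a world point X has camera coordinates R X + t; the wrist camera has in their place "tool_from_camera" (4x4, takes a point from camera to tool coordinates, whose origin is the TCP and whose axes are the flange's). Camera axes: x right, y down, z forward; pixel columns grow to the right and rows downward; lengths in m; the calibration is good to about 2 mm. A picture is of the moment at which its call begins: read the wrist's pose just before it. There is no depth.
- sign_off(): hands the job in, once; it reports no verdict.
The state is a dict: "time": time; "joint_positions": joint angles; "dq": joint speeds; "joint_torque": joint torques, N m; "eef_pos": TCP position; "tool_rot": TCP orientation; "ft_force": force on the tool from outside, world axes, zero at the start; "ft_torque": the same for the moment, N m; "finger_gap": finger opening in m.
Only numpy, scipy, OpenCV 4.12 (cv2) and the standard library are available. Lean on these libraries where they do the work, as an engineer would, in place of code of your own. Each camera call takes 0.05 s, during which the arm holds its last target.

## Task

One of the three spring mounts on the microscope's vibration-isolation base has gone soft: press the pad of each of the three mounts about half a centimetre down to feel which gives most easily, then push the softest mount's hinged tag fully down so that it is marked for replacement. Leave the other two tags up and pick nothing up: everything loose on the base and the bench stays where it is.

Things in the scene. Friction and masses are not known exactly. Their poses are not given: they have to be found in the camera images.
- iso_base: the vibration-isolation base of a stereo microscope with its load plate taken off: a white plate 270 mm (x) by 340 mm (y), 18 mm thick, grey on top, lying on the bench. Origin: centre of its underside. Its three spring mounts are bolted on its top face at x, y = (-75, 105), (-75, -105) and (20, 0) mm; which mount is at which seat varies.
- mount_a: spring mount a, bolted to the base (it cannot come off): steel flange 64 mm across, 6 mm thick, dark round housing 52 mm across up to 30 mm, above it the coil spring and a round black rubber-faced pad. On its +x side a bracket carries the mount's hinged tag. Origin: centre of the flange's underside, on the base's top face (18 mm above the bench); z up, x points outwards from the mount's centre towards its tag. The three mounts look alike and are each turned a little.
- pad_a_top (a point): centre of the top face of mount a's pad, a disc 44 mm across, 10 mm thick; 58 mm above the mount's origin when up. Moves with the pad.
- pad_a (a joint): how far mount a's pad is pressed down, in m: 0 = up, 0.014 = stop. The three springs differ clearly: held 7 mm down they push back with about 2, 5 and 8 N, give or take the mount's friction damper (1.2 N, same in each). So a pad pressed and let go stays a little low: about 4 mm on the softest spring (if pressed that far), 1 to 2 mm on the others.
- tag_a_end (a point): middle of the free end of mount a's tag. The tag is an aluminium plate 44 mm long from hinge to end, 28 mm wide, 3 mm thick; its hinge line runs along the mount's y axis, 44 mm along the mount's x axis and 20 mm above the mount's origin.
- tag_a (a joint): angle of mount a's tag in rad: 0 = up, sloping outwards and upwards at 50 degrees to the base; 0.873 = pushed fully down, level, against its stop (its upper face is then 21.5 mm above the mount's origin). It starts between 0 and 0.12. A stiff hinge (about 2 N to push it down at 24 mm from the hinge): it stays where it is left.
- mount_b: spring mount b, bolted to the base (it cannot come off): steel flange 64 mm across, 6 mm thick, dark round housing 52 mm across up to 30 mm, above it the coil spring and a round black rubber-faced pad. On its +x side a bracket carries the mount's hinged tag. Origin: centre of the flange's underside, on the base's top face (18 mm above the bench); z up, x points outwards from the mount's centre towards its tag. The three mounts look alike and are each turned a little.
- pad_b_top (a point): centre of the top face of mount b's pad, a disc 44 mm across, 10 mm thick; 58 mm above the mount's origin when up. Moves with the pad.
- pad_b (a joint): how far mount b's pad is pressed down, in m: 0 = up, 0.014 = stop. The three springs differ clearly: held 7 mm down they push back with about 2, 5 and 8 N, give or take the mount's friction damper (1.2 N, same in each). So a pad pressed and let go stays a little low: about 4 mm on the softest spring (if pressed that far), 1 to 2 mm on the others.
- tag_b_end (a point): middle of the free end of mount b's tag. The tag is an aluminium plate 44 mm long from hinge to end, 28 mm wide, 3 mm thick; its hinge line runs along the mount's y axis, 44 mm along the mount's x axis and 20 mm above the mount's origin.
- tag_b (a joint): angle of mount b's tag in rad: 0 = up, sloping outwards and upwards at 50 degrees to the base; 0.873 = pushed fully down, level, against its stop (its upper face is then 21.5 mm above the mount's origin). It starts between 0 and 0.12. A stiff hinge (about 2 N to push it down at 24 mm from the hinge): it stays where it is left.
- mount_c: spring mount c, bolted to the base (it cannot come off): steel flange 64 mm across, 6 mm thick, dark round housing 52 mm across up to 30 mm, above it the coil spring and a round black rubber-faced pad. On its +x side a bracket carries the mount's hinged tag. Origin: centre of the flange's underside, on the base's top face (18 mm above the bench); z up, x points outwards from the mount's centre towards its tag. The three mounts look alike and are each turned a little.
- pad_c_top (a point): centre of the top face of mount c's pad, a disc 44 mm across, 10 mm thick; 58 mm above the mount's origin when up. Moves with the pad.
- pad_c (a joint): how far mount c's pad is pressed down, in m: 0 = up, 0.014 = stop. The three springs differ clearly: held 7 mm down they push back with about 2, 5 and 8 N, give or take the mount's friction damper (1.2 N, same in each). So a pad pressed and let go stays a little low: about 4 mm on the softest spring (if pressed that far), 1 to 2 mm on the others.
- tag_c_end (a point): middle of the free end of mount c's tag. The tag is an aluminium plate 44 mm long from hinge to end, 28 mm wide, 3 mm thick; its hinge line runs along the mount's y axis, 44 mm along the mount's x axis and 20 mm above the mount's origin.
- tag_c (a joint): angle of mount c's tag in rad: 0 = up, sloping outwards and upwards at 50 degrees to the base; 0.873 = pushed fully down, level, against its stop (its upper face is then 21.5 mm above the mount's origin). It starts between 0 and 0.12. A stiff hinge (about 2 N to push it down at 24 mm from the hinge): it stays where it is left.
- hex_key: L-shaped hex key, loose, 72 mm by 24 mm, 5 mm thick, lying on the base between the mounts. Origin near the middle of its long arm. Not part of the job: leave it where it is.
- cap_screw: socket-head screw, loose, standing on its head on the base: head 17 mm across, 42 mm tall in all. Origin: centre of its underside. Not part of the job: leave it where it is.
- petri_dish: closed clear Petri dish, loose, 90 mm across, 16 mm high, on the bench left of the base. Origin: centre of its underside. Not part of the job: leave it where it is.
- forceps: steel forceps, loose, 130 mm long, 9 mm high, lying on the bench left of the base. Origin: about their middle, on the bench. Not part of the job: leave it where it is.
- bottle: brown reagent bottle with cap, loose, 58 mm across, 105 mm tall, on the bench right of the base. Origin: centre of its underside. Not part of the job: leave it where it is.
- tube_rack: green rack with four capped tubes, loose, 70 by 130 mm, 88 mm tall, on the bench right of the base. Origin: centre of its underside. Not part of the job: leave it where it is.
- control_box: small white control box, loose, 75 by 110 mm, 28 mm high, on the bench behind the base. Origin: centre of its underside. Not part of the job: leave it where it is.

How it is judged:
On the way, in this order (a step that is already met when the one before it is completed fails the run):
1. each of the three pads has been pressed (and stays over 0.7 mm low), with all tags still up (value of joint each of pad_a, pad_b, pad_c above 0.0007 m and value of joint each of tag_a, tag_b, tag_c below 0.3 rad), for 0.1 s.
2. the softest mount's tag is pushed fully down (((value of joint tag_a above 0.78 rad and value of joint pad_a above 0.0026 m) or (value of joint tag_b above 0.78 rad and value of joint pad_b above 0.0026 m) or (value of joint tag_c above 0.78 rad and value of joint pad_c above 0.0026 m))), for 0.2 s.
At the end, for the whole second after the job is handed in: the tag of the softest mount (the one whose pad has stayed over 2.6 mm low after its press) is down within 5 degrees of its level stop (over 0.78 rad), the other two tags are still up (under 0.3 rad) and the other two pads are let go (under 2.2 mm low) (((value of joint tag_a above 0.78 rad and value of joint pad_a above 0.0026 m and value of joint each of tag_b, tag_c below 0.3 rad and value of joint each of pad_b, pad_c below 0.0022 m) or (value of joint tag_b above 0.78 rad and value of joint pad_b above 0.0026 m and value of joint each of tag_a, tag_c below 0.3 rad and value of joint each of pad_a, pad_c below 0.0022 m) or (value of joint tag_c above 0.78 rad and value of joint pad_c above 0.0026 m and value of joint each of tag_a, tag_b below 0.3 rad and value of joint each of pad_a, pad_b below 0.0022 m))); the robot touches nothing.
It fails at once if something loose on the base is lifted, shoved 15 mm or knocked over (distance of any of hex_key, cap_screw from where it was at the start of the episode above 0.015 m or angle between cap_screw's own z axis and vertical above 0.4 rad).
It fails at once if something loose on the bench is lifted, shoved 15 mm or knocked over (distance of any of petri_dish, forceps, bottle, tube_rack, control_box from where it was at the start of the episode above 0.015 m or angle between any of bottle, tube_rack's own z axis and vertical above 0.4 rad).
It fails at once if the tag of a mount is pushed down whose pad has not been pressed or, let go, is under 2.2 mm low (so it is not the softest) ((value of joint tag_a above 0.4 rad and value of joint pad_a below 0.0022 m) or (value of joint tag_b above 0.4 rad and value of joint pad_b below 0.0022 m) or (value of joint tag_c above 0.4 rad and value of joint pad_c below 0.0022 m)).
It also fails if it takes over 48 s, if anything falls off the work surface, if the arm or the gripper's body presses on something with over 40 N, if the wrist force passes 120 N, or if a joint passes its speed limit or range.

## Working session

There is one attempt and no reset: what is moved stays moved. The work goes in short steps, Python scripts to look and compute and a shell command to move; the robot and the scene stay as the last step left them, time stands still between calls to the robot, and variables do not carry over. Pictures are saved under pics/ and viewed, and the job is handed in when it is done.

```bash
mkdir -p pics; ls; python3 - <<'E'
from bench import state,camera
import cv2
s=state();print(s)
for n in("scene","top"):
    c=camera(n);cv2.imwrite(f"pics/{n}0.png",c["frame"]);print(n,c["mtx"],c["k1"],c["R"],c["t"])
E
```

```text
pics
{'time': 0.0, 'joint_positions': array([-1.36729776e+00,  5.28152408e-02,  1.40178558e+00,  1.28689966e-05,
        1.68859681e+00, -7.03173714e-02]), 'dq': array([ 0.00034994, -0.0018521 , -0.00129424,  0.00091368, -0.00039421,
       -0.00092981]), 'joint_torque': array([-6.24213862e-05, -3.81664360e+01, -3.60188377e+01, -4.00345971e-05,
        6.12023301e-03,  5.28802150e-05]), 'eef_pos': array([ 0.14192359, -0.50516259,  0.25545294]), 'tool_rot': array([-8.01134045e-04,  9.90642312e-01,  1.36481374e-01, -4.70222847e-05]), 'ft_force': array([-0.52216928, -0.05053558, -0.43922458]), 'ft_torque': array([-0.00487303,  0.03859462, -0.0330181 ]), 'finger_gap': 0.08575632751564834}
scene [[516.65028975   0.         276.02878001]
 [  0.         516.65028975 207.14941468]
 [  0.           0.           1.        ]] -0.014830370767349027 [[-0.72169751  0.69203175  0.01564483]
 [ 0.42303     0.45882856 -0.78135906]
 [-0.54790357 -0.55728665 -0.62388562]] [ 0.41520014 -0.22869223  1.38475199]
top [[527.39585749   0.         262.18829504]
 [  0.         527.39585749 212.75685219]
 [  0.           0.           1.        ]] 0.012680527356308305 [[ 0.07860088 -0.9969031   0.00247389]
 [-0.97686844 -0.07751582 -0.19929711]
 [ 0.19887167  0.01324827 -0.97993599]] [-0.00623836  0.62679494  0.96121198]
```

View pics/scene0.png

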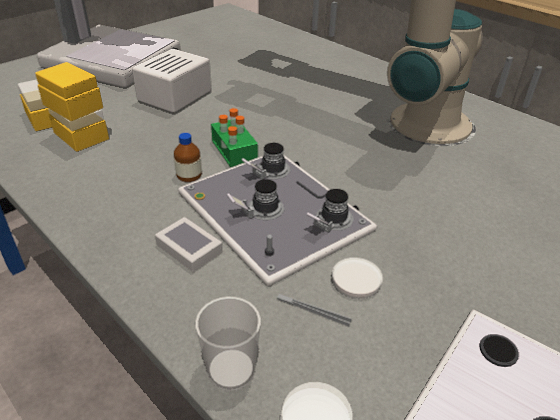

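View pics/top0.png

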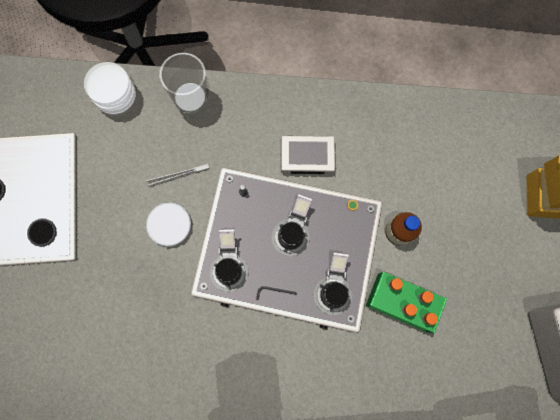

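The scene and top views show the base with three mounts. In the top view the pads are at about (291,235), (228,271) and (334,295). Their tags point up in the image (+x), at (302,206), (227,240) and (339,264). The arm is outside the top view.

```bash
cat > h.py <<'E'
import cv2,numpy as np
from bench import state,camera
def ray(c,uv):
    # undistort by fixed-point
    K=c["mtx"];d=np.array([(uv[0]-K[0,2])/K[0,0],(uv[1]-K[1,2])/K[1,1]]);s=d.copy()
    for _ in range(10): s=d/(1+c["k1"]*(s@s))
    R=c["R"];return -R.T@c["t"],R.T@np.array([s[0],s[1],1])
def onz(c,uv,z):
    o,d=ray(c,uv);return o+d*(z-o[2])/d[2]
def proj(c,X):
    p=c["R"]@np.asarray(X)+c["t"];s=p[:2]/p[2];s=s*(1+c["k1"]*(s@s))
    return s*np.diag(c["mtx"])[:2]+c["mtx"][:2,2]
E
python3 - <<'E'
from h import *
c=camera("top");f=c["frame"]
crop=f[160:335,180:395];cv2.imwrite("pics/topc.png",cv2.resize(crop,None,fx=3.6,fy=3.4,interpolation=cv2.INTER_CUBIC))
g=f.max(2);m=(g<40).astype(np.uint8)
m[:160]=0;m[335:]=0;m[:,:190]=0;m[:,390:]=0
n,l,st,ce=cv2.connectedComponentsWithStats(m)
for i in range(1,n):
    if st[i,4]>60:
        print("dark",st[i],ce[i],onz(c,ce[i],.076))
# corners of base white
w=((f.min(2)>150)).astype(np.uint8);w[:160]=0;w[335:]=0;w[:,:190]=0;w[:,:]=w
n,l,st,ce=cv2.connectedComponentsWithStats(w)
for i in range(1,n):
    if st[i,4]>60: print("white",st[i],ce[i],onz(c,ce[i],.055))
i=1+np.argmax(st[1:,4]*(st[1:,2]>150))
p=np.argwhere(l==i)[:,::-1].astype(np.float32);r=cv2.minAreaRect(p);
q=np.array([onz(c,b,.018) for b in cv2.boxPoints(r)]);print(q,q.mean(0))
E
```

```text
dark [291 172  33   2  66] [307.  172.5] [ 0.7093818  -0.03768322  0.076     ]
dark [281 223  23  26 416] [291.86298077 234.53605769] [ 0.58505203 -0.01654028  0.076     ]
dark [216 259  25  26 451] [228.03991131 270.87361419] [0.50682525 0.09810292 0.076     ]
dark [326 283  22  25 410] [336.07073171 294.32682927] [ 0.47936248 -0.10600498  0.076     ]
white [282 160  53  11 394] [308.88832487 165.92639594] [ 0.72933873 -0.04202267  0.055     ]
white [190 163  19   8  76] [200.53947368 167.09210526] [0.70979721 0.17301838 0.055     ]
white [ 191  167  191  165 6937] [255.61741387 247.54562491] [0.55760675 0.0505763  0.055     ]
white [293 194  20  22 276] [301.85507246 204.58695652] [ 0.64946859 -0.03307315  0.055     ]
white [270 218  34  39 311] [281.39228296 235.33440514] [0.58534419 0.00263796 0.055     ]
white [331 252  18  20 267] [338.9588015  261.56554307] [ 0.54322989 -0.1112778   0.055     ]
white [323 275  25  12 121] [334.63636364 279.28099174] [ 0.50874235 -0.10472318  0.055     ]
white [313 278  20  37 193] [319.70466321 298.43523316] [ 0.47043938 -0.07835439  0.055     ]
white [555 309   5  20  61] [557.57377049 315.72131148] [ 0.47417121 -0.52509676  0.055     ]
[[ 0.45885063  0.17246118  0.018     ]
 [ 0.72997291  0.14180549  0.018     ]
 [ 0.67937537 -0.20796101  0.018     ]
 [ 0.41432696 -0.16066515  0.018     ]] [ 0.57063147 -0.01358987  0.018     ]
```

View pics/topc.png

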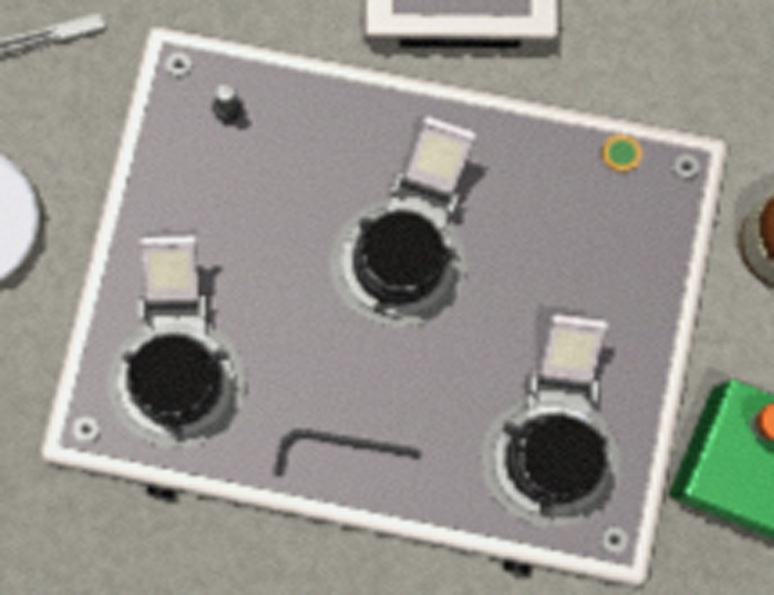

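```bash
python3 -m pendant '[{"x":3.4,"y":4.0,"grip":0},{"x":3.4,"y":4.0,"grip":0},{"x":3.4,"y":4.0,"grip":0},{"x":3.4,"y":4.0,"grip":0},{"x":3.4,"y":4.0,"grip":0}]' 30; python3 -m pendant '[{"x":3.4,"y":4.0},{"x":3.4,"y":4.0},{"x":3.4,"y":4.0},{"x":3.4,"y":4.0},{"x":1,"y":1}]'
```

```text
validation failed for argument at $[0]...
validation failed for argument at $[0]...
```

```bash
python3 -m pendant '[{"rx":0,"ry":0,"rz":0,"x":3.4,"y":4.0,"z":0,"grip":0}]' 30;python3 -m pendant --help
```

```text
time: 0.28
eef_pos: [0.175, -0.4658, 0.2547]
tool_rot: [-0.001, 0.991, 0.135, -0.0]
ft_force: [0.7, 0.1, -0.1]
finger_gap: 0.07invalid input: not JSON, or not a number
```

All keys are needed in every row.

```bash
python3 -m pendant '[{"rx":0,"ry":0,"rz":0,"x":3.4,"y":4.0,"z":0,"grip":0},{"rx":0,"ry":0,"rz":0,"x":3.4,"y":4.0,"z":0,"grip":0},{"rx":0,"ry":0,"rz":0,"x":3.4,"y":4.0,"z":0,"grip":0},{"rx":0,"ry":0,"rz":0,"x":3.4,"y":4.0,"z":0,"grip":0},{"rx":0,"ry":0,"rz":0,"x":3.4,"y":4.0,"z":0,"grip":0}]';  python3 -m pendant '[{"rx":0,"ry":0,"rz":0,"x":3.4,"y":4.0,"z":0,"grip":0},{"rx":0,"ry":0,"rz":0,"x":3.4,"y":4.0,"z":0,"grip":0},{"rx":0,"ry":0,"rz":0,"x":3.4,"y":4.0,"z":0,"grip":0},{"rx":0,"ry":0,"rz":0,"x":1,"y":1.0,"z":0,"grip":0},{"rx":0,"ry":0,"rz":0,"x":0,"y":0,"z":0,"grip":0}]'; python3 - <<'E'
from h import *
s=state();print(s["eef_pos"],s["joint_positions"],s["ft_force"])
c=camera("wrist");print(c["tool_from_camera"]);cv2.imwrite("pics/w1.png",c["frame"])
cv2.imwrite("pics/s1.png",camera("scene")["frame"][120:300,150:400])
E
```

```text
time: 0.9
eef_pos: [0.3484, -0.2588, 0.2532]
tool_rot: [-0.002, 0.991, 0.133, -0.0]
ft_force: [0.1, -0.9, 0.3]
finger_gap: -0.0
time: 1.52
eef_pos: [0.4639, -0.1215, 0.252]
tool_rot: [-0.002, 0.991, 0.135, -0.001]
ft_force: [0.7, -0.3, -0.3]
finger_gap: -0.0
[ 0.46390139 -0.12153189  0.25200898] [-0.3350178  -0.07298592  1.53352667  0.00334749  1.68537223  0.96469912] [ 0.71358382 -0.2506105  -0.33957706]
[[-7.09001870e-05 -9.58664894e-01 -2.84537547e-01  7.20522122e-02]
 [ 9.99999993e-01 -4.02352271e-05 -1.13616242e-04  4.36337203e-04]
 [ 9.74714697e-05 -2.84537553e-01  9.58664890e-01 -1.18618750e-01]
 [ 0.00000000e+00  0.00000000e+00  0.00000000e+00  1.00000000e+00]]
```

View pics/w1.png

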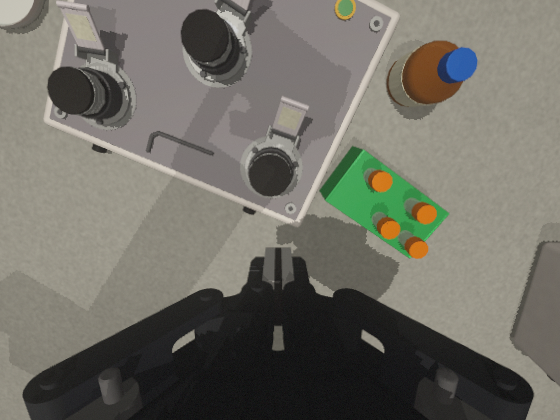

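The wrist view shows the pad tops at about (271,173), (205,36) and (70,91). I'll cross-check these against the top view.

```bash
cat >> h.py <<'E'
from scipy.spatial.transform import Rotation as Ro
def wrist():
    s=state();c=dict(camera("wrist"));q=s["tool_rot"];T=np.eye(4);T[:3,:3]=Ro.from_quat([q[1],q[2],q[3],q[0]]).as_matrix();T[:3,3]=s["eef_pos"]
    W=np.linalg.inv(T@c["tool_from_camera"]);c["R"]=W[:3,:3];c["t"]=W[:3,3];return c
E
python3 - <<'E'
from h import *
c=wrist()
f=c["frame"]
for uv in [(271,173),(205,36),(70,91)]: print("pad",onz(c,uv,.076))
t=camera("top")
for uv in [(335.6,293.8),(291.7,234.1),(228.6,269.5)]: print("top",onz(t,uv,.076))
w=f[0:220,40:340];cv2.imwrite("pics/wc1.png",cv2.resize(w,None,fx=2.6,fy=2.6,interpolation=cv2.INTER_CUBIC))
E
```

```text
pad [ 0.48411345 -0.1091107   0.076     ]
pad [ 0.58950062 -0.01847845  0.076     ]
pad [0.50976309 0.09882904 0.076     ]
top [ 0.48026058 -0.10508422  0.076     ]
top [ 0.58586484 -0.01617476  0.076     ]
top [0.50946784 0.09729155 0.076     ]
```

View pics/wc1.png

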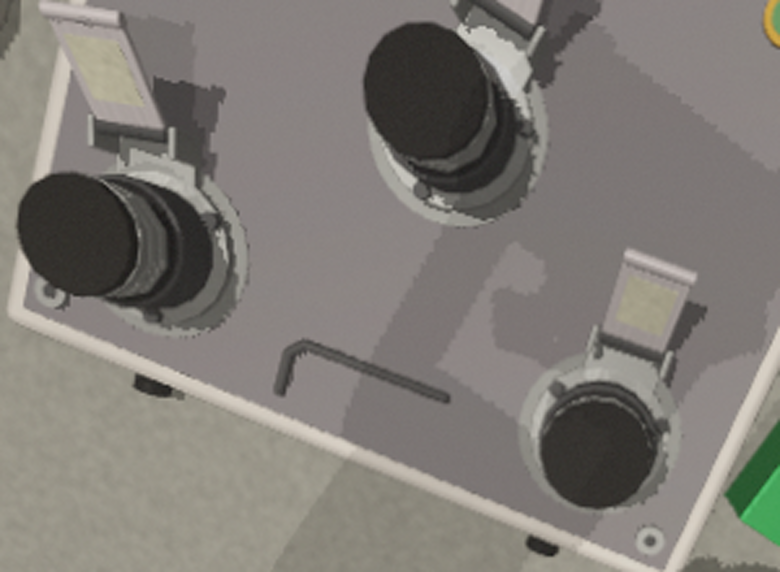

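```bash
python3 -m pendant '[{"rx":0,"ry":0,"rz":0,"x":1.8,"y":1.5,"z":-2,"grip":0},{"rx":0,"ry":0,"rz":0,"x":0,"y":0,"z":-4,"grip":0},{"rx":0,"ry":0,"rz":0,"x":0,"y":0,"z":-4,"grip":0},{"rx":0,"ry":0,"rz":0,"x":0,"y":0,"z":-2,"grip":0},{"rx":0,"ry":0,"rz":0,"x":0,"y":0,"z":0,"grip":0}]'; python3 - <<'E'
from h import *
print(state()["eef_pos"])
c=camera("scene");cv2.imwrite("pics/s2.png",cv2.resize(c["frame"][120:300,150:400],None,fx=3.2,fy=3.2,interpolation=cv2.INTER_CUBIC))
E
```

```text
time: 2.35
eef_pos: [0.4794, -0.1128, 0.1309]
tool_rot: [-0.001, 0.992, 0.129, 0.001]
ft_force: [-0.4, 0.3, 0.5]
finger_gap: -0.0001
[ 0.47935745 -0.11284569  0.13092656]
```

View pics/s2.png

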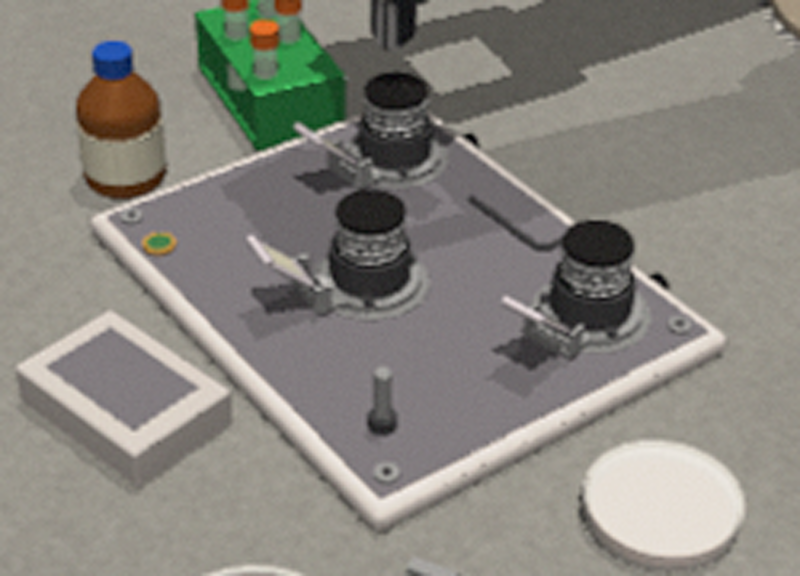

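Fingertips are hanging above the right-hand pad, at (392,30) in the crop. Next I fine-align and feel down.

```bash
python3 -m pendant '[{"rx":0,"ry":0,"rz":0,"x":0.3,"y":0.5,"z":0,"grip":0},{"rx":0,"ry":0,"rz":0,"x":0,"y":0.2,"z":-1.8,"grip":0},{"rx":0,"ry":0,"rz":0,"x":0,"y":0,"z":-0.3,"grip":0},{"rx":0,"ry":0,"rz":0,"x":0,"y":0,"z":0,"grip":0}]'
for i in 1 2 3 4 5; do python3 -m pendant '[{"rx":0,"ry":0,"rz":0,"x":0,"y":0,"z":-0.2,"grip":0},{"rx":0,"ry":0,"rz":0,"x":0,"y":0,"z":0,"grip":0}]'|grep -E "pos|force"; done
```

```text
time: 2.9
eef_pos: [0.4843, -0.1064, 0.1127]
tool_rot: [0.0, 0.992, 0.129, 0.004]
ft_force: [-0.7, -1.6, -0.5]
finger_gap: -0.0001
eef_pos: [0.4844, -0.1064, 0.1109]
ft_force: [-0.4, 0.0, -0.1]
eef_pos: [0.4846, -0.1065, 0.109]
ft_force: [0.1, 0.2, 0.1]
eef_pos: [0.4846, -0.1065, 0.1069]
ft_force: [0.6, -1.4, -0.7]
eef_pos: [0.4846, -0.1065, 0.1048]
ft_force: [0.4, -0.2, -0.6]
eef_pos: [0.4846, -0.1065, 0.1026]
ft_force: [-0.1, 0.0, 0.6]
```

```bash

for i in 1 2 3 4; do python3 -m pendant '[{"rx":0,"ry":0,"rz":0,"x":0,"y":0,"z":-0.1,"grip":0},{"rx":0,"ry":0,"rz":0,"x":0,"y":0,"z":0,"grip":0}]'|grep -E "pos|force"; python3 - <<'E'
from h import *
r=[]
for _ in range(4): r.append(state()["ft_force"][2]);camera("scene")
print("Fz mean",np.mean(r))
E
done
```

```text
eef_pos: [0.4846, -0.1065, 0.1016]
ft_force: [-0.1, -0.5, -1.0]
Fz mean 0.07649524934751539
eef_pos: [0.4848, -0.1066, 0.1008]
ft_force: [0.1, 0.7, 0.2]
Fz mean 0.1122157185661908
eef_pos: [0.4848, -0.1066, 0.0999]
ft_force: [-0.7, -0.3, -0.5]
Fz mean 0.16214061199446664
eef_pos: [0.4848, -0.1066, 0.099]
ft_force: [-0.5, -1.1, -0.3]
Fz mean 0.16130665315875714
```

```bash

for i in 1 2 3 4 5; do python3 -m pendant '[{"rx":0,"ry":0,"rz":0,"x":0,"y":0,"z":-0.1,"grip":0},{"rx":0,"ry":0,"rz":0,"x":0,"y":0,"z":0,"grip":0}]'|grep -E "pos|force"; python3 - <<'E'
from h import *
r=[]
for _ in range(4): r.append(state()["ft_force"][2]);camera("scene")
print("Fz mean",np.mean(r))
E
done; python3 - <<'E'
from h import *
print(state()["time"])
c=camera("scene");cv2.imwrite("pics/s3.png",cv2.resize(c["frame"][120:220,190:340],None,fx=5,fy=5,interpolation=cv2.INTER_CUBIC))
E
```

```text
eef_pos: [0.4848, -0.1066, 0.0981]
ft_force: [-0.0, -0.1, -0.1]
Fz mean 0.5047477427786943
eef_pos: [0.4848, -0.1066, 0.0972]
ft_force: [0.2, 0.2, 0.4]
Fz mean 0.42147652335463803
eef_pos: [0.4848, -0.1066, 0.0963]
ft_force: [-0.4, 0.5, 0.2]
Fz mean 0.5420132947858491
eef_pos: [0.4848, -0.1066, 0.0954]
ft_force: [-0.4, 0.6, 1.3]
Fz mean 1.2499913946661487
eef_pos: [0.4848, -0.1066, 0.0945]
ft_force: [-0.5, -0.1, 0.8]
Fz mean 1.057635750224971
8.2
```

View pics/s3.png

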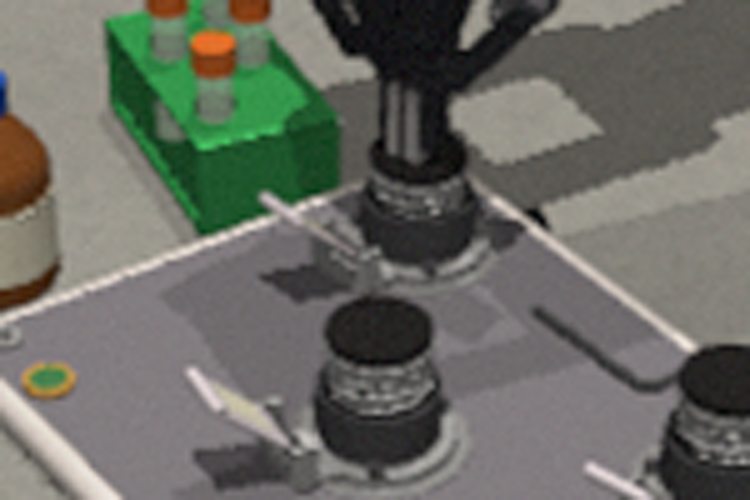

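```bash

for i in 1 2 3; do python3 -m pendant '[{"rx":0,"ry":0,"rz":0,"x":0,"y":0,"z":-0.15,"grip":0},{"rx":0,"ry":0,"rz":0,"x":0,"y":0,"z":0,"grip":0}]'|grep -E "pos|force"; python3 - <<'E'
from h import *
r=[]
for _ in range(6): r.append(state()["ft_force"][2]);camera("scene")
print("Fz mean",np.mean(r))
E
done; python3 - <<'E'
from h import *
print(state()["time"])
c=camera("scene");cv2.imwrite("pics/s4.png",cv2.resize(c["frame"][120:220,190:340],None,fx=5,fy=5,interpolation=cv2.INTER_CUBIC))
E
```

```text
eef_pos: [0.4849, -0.1066, 0.0931]
ft_force: [-0.7, -0.7, 1.0]
Fz mean 1.2337483872379316
eef_pos: [0.4849, -0.1066, 0.0918]
ft_force: [-0.4, 0.6, 1.2]
Fz mean 1.8137282654352045
eef_pos: [0.4849, -0.1066, 0.0904]
ft_force: [-1.0, 0.1, 1.7]
Fz mean 2.4012934019411127
9.9
```

View pics/s4.png

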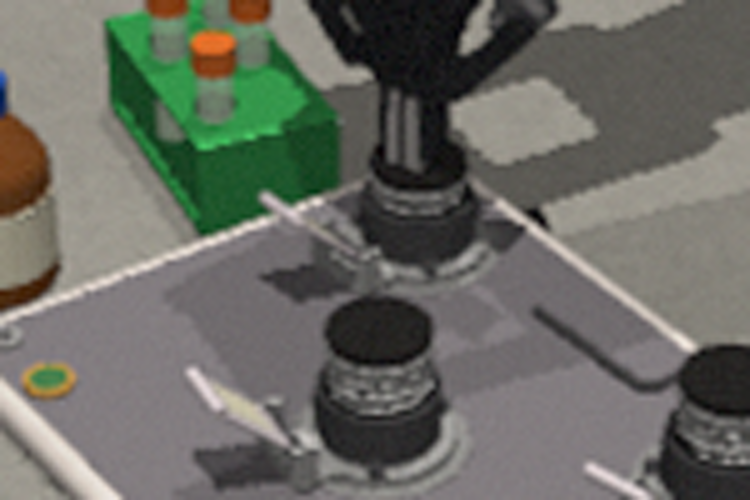

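```bash
python3 -m pendant '[{"rx":0,"ry":0,"rz":0,"x":0,"y":0,"z":-0.1,"grip":0},{"rx":0,"ry":0,"rz":0,"x":0,"y":0,"z":3,"grip":0},{"rx":0,"ry":0,"rz":0,"x":3.4,"y":3,"z":1.5,"grip":0},{"rx":0,"ry":0,"rz":0,"x":3.4,"y":3,"z":0,"grip":0},{"rx":0,"ry":0,"rz":0,"x":3.4,"y":3,"z":0,"grip":0}]';  python3 - <<'E'
from h import *
print(state()["time"],state()["eef_pos"])
c=camera("scene");cv2.imwrite("pics/s5.png",cv2.resize(c["frame"][120:220,190:340],None,fx=5,fy=5,interpolation=cv2.INTER_CUBIC))
E
```

```text
time: 10.58
eef_pos: [0.5885, -0.0162, 0.1352]
tool_rot: [0.001, 0.992, 0.126, 0.005]
ft_force: [2.0, -0.8, 0.7]
finger_gap: -0.0003
10.575 [ 0.58847525 -0.01618008  0.13519134]
```

View pics/s5.png

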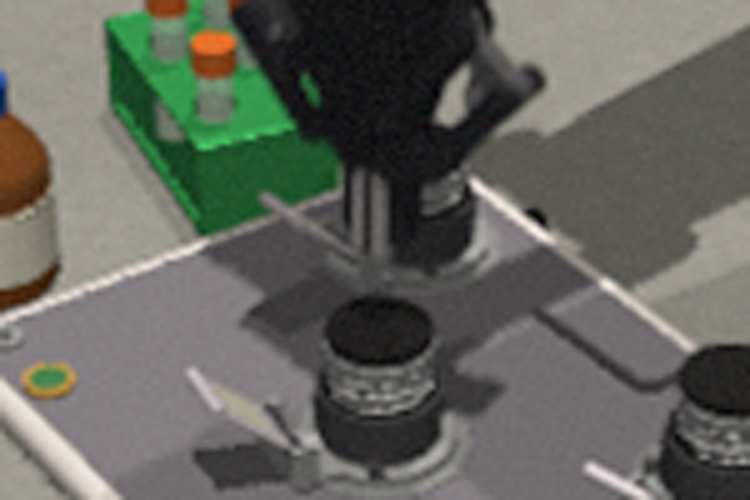

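The fingers are above the middle pad, whose top is at (380,325) in the crop. The arm hides the right pad here.

```bash
python3 -m pendant '[{"rx":0,"ry":0,"rz":0,"x":0,"y":-0.1,"z":-2.6,"grip":0},{"rx":0,"ry":0,"rz":0,"x":0,"y":0,"z":-0.8,"grip":0},{"rx":0,"ry":0,"rz":0,"x":0,"y":0,"z":0,"grip":0}]'
for i in 1 2 3 4 5 6; do python3 -m pendant '[{"rx":0,"ry":0,"rz":0,"x":0,"y":0,"z":-0.15,"grip":0},{"rx":0,"ry":0,"rz":0,"x":0,"y":0,"z":0,"grip":0}]'|grep -E "pos"; python3 - <<'E'
from h import *
r=[]
for _ in range(5): r.append(state()["ft_force"][2]);camera("scene")
print("Fz mean",np.mean(r),state()["time"])
E
done
```

```text
time: 11.0
eef_pos: [0.5921, -0.0123, 0.0995]
tool_rot: [0.0, 0.992, 0.129, 0.007]
ft_force: [-0.1, -0.0, 1.8]
finger_gap: -0.0002
eef_pos: [0.5924, -0.0127, 0.0998]
Fz mean 2.1163244697968415 11.5
eef_pos: [0.5925, -0.0128, 0.0986]
Fz mean 2.6717513306039846 12.0
eef_pos: [0.5925, -0.0127, 0.0974]
Fz mean 3.482107389831486 12.5
eef_pos: [0.5926, -0.0127, 0.0964]
Fz mean 5.0088767848900995 13.0
eef_pos: [0.5926, -0.0127, 0.0956]
Fz mean 5.4866981605761564 13.5
eef_pos: [0.5926, -0.0127, 0.0951]
Fz mean 6.371954026004879 14.0
```

```bash
python3 -m pendant '[{"rx":0,"ry":0,"rz":0,"x":0,"y":0,"z":3,"grip":0},{"rx":0,"ry":0,"rz":0,"x":-2.8,"y":3.7,"z":1.5,"grip":0},{"rx":0,"ry":0,"rz":0,"x":-2.8,"y":3.7,"z":0,"grip":0},{"rx":0,"ry":0,"rz":0,"x":-2.8,"y":3.7,"z":0,"grip":0},{"rx":0,"ry":0,"rz":0,"x":0,"y":0,"z":0,"grip":0}]';  python3 - <<'E'
from h import *
print(state()["time"],state()["eef_pos"])
c=camera("scene");cv2.imwrite("pics/s6.png",cv2.resize(c["frame"][120:250,190:370],None,fx=4.4,fy=4.4,interpolation=cv2.INTER_CUBIC))
E
```

```text
time: 14.62
eef_pos: [0.5059, 0.1008, 0.1381]
tool_rot: [-0.0, 0.992, 0.128, 0.008]
ft_force: [0.2, -1.0, -0.6]
finger_gap: 0.0002
14.625 [0.50586098 0.10077474 0.13805898]
```

View pics/s6.png

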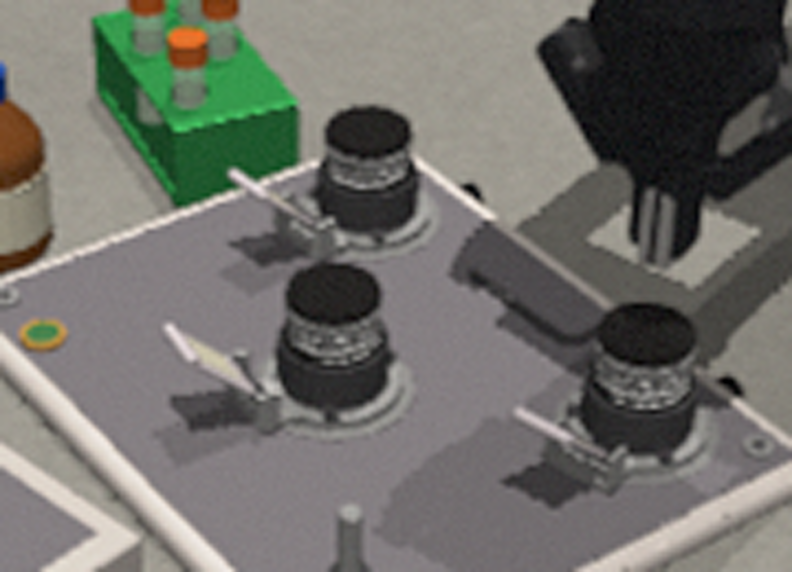

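The right pad now sits visibly lower, with its top at (368,131) in the crop and fewer coils showing. The middle pad is almost fully up. Next is the left pad; the fingers are above it.

```bash
python3 -m pendant '[{"rx":0,"ry":0,"rz":0,"x":0.3,"y":-0.2,"z":-2.4,"grip":0},{"rx":0,"ry":0,"rz":0,"x":0,"y":0,"z":-0.9,"grip":0},{"rx":0,"ry":0,"rz":0,"x":0,"y":0,"z":0,"grip":0}]'
for i in 1 2 3 4 5; do python3 -m pendant '[{"rx":0,"ry":0,"rz":0,"x":0,"y":0,"z":-0.15,"grip":0},{"rx":0,"ry":0,"rz":0,"x":0,"y":0,"z":0,"grip":0}]'|grep -E "pos"; python3 - <<'E'
from h import *
r=[]
for _ in range(5): r.append(state()["ft_force"][2]);camera("scene")
print("Fz mean",np.mean(r),state()["time"])
E
done
```

```text
time: 15.05
eef_pos: [0.5112, 0.0959, 0.1041]
tool_rot: [0.001, 0.992, 0.126, 0.008]
ft_force: [-0.6, 0.3, -0.2]
finger_gap: 0.0
eef_pos: [0.512, 0.0954, 0.1035]
Fz mean 0.03699039546703549 15.55
eef_pos: [0.5118, 0.0957, 0.1019]
Fz mean 0.18658225991397082 16.05
eef_pos: [0.512, 0.0957, 0.1007]
Fz mean 0.046377907083943556 16.55
eef_pos: [0.5121, 0.0957, 0.0994]
Fz mean 0.5499624991580833 17.05
eef_pos: [0.5121, 0.0957, 0.0981]
Fz mean 1.2223835171881081 17.55
```

```bash

for i in 1 2 3 4; do python3 -m pendant '[{"rx":0,"ry":0,"rz":0,"x":0,"y":0,"z":-0.15,"grip":0},{"rx":0,"ry":0,"rz":0,"x":0,"y":0,"z":0,"grip":0}]'|grep -E "pos"; python3 - <<'E'
from h import *
r=[]
for _ in range(5): r.append(state()["ft_force"][2]);camera("scene")
print("Fz mean",np.mean(r),state()["time"])
E
done
```

```text
eef_pos: [0.5121, 0.0957, 0.0968]
Fz mean 2.4060845326832387 18.05
eef_pos: [0.5121, 0.0957, 0.0956]
Fz mean 3.3399567938587125 18.55
eef_pos: [0.5121, 0.0957, 0.0945]
Fz mean 4.158332697702596 19.05
eef_pos: [0.5121, 0.0957, 0.0933]
Fz mean 4.93014413054619 19.55
```

```bash
python3 -m pendant '[{"rx":0,"ry":0,"rz":0,"x":0,"y":0,"z":3,"grip":0},{"rx":0,"ry":0,"rz":0,"x":-1,"y":0,"z":4,"grip":0},{"rx":0,"ry":0,"rz":0,"x":-1,"y":-2,"z":4,"grip":0},{"rx":0,"ry":0,"rz":0,"x":-1,"y":-5,"z":0,"grip":0},{"rx":0,"ry":0,"rz":0,"x":0,"y":0,"z":0,"grip":0}]';  python3 - <<'E'
from h import *
print(state()["time"],state()["eef_pos"])
c=wrist();cv2.imwrite("pics/w7.png",c["frame"]);np.savez("w7.npz",**{k:c[k] for k in("mtx","k1","R","t")})
c=camera("scene");cv2.imwrite("pics/s7.png",cv2.resize(c["frame"][120:250,190:370],None,fx=4.4,fy=4.4,interpolation=cv2.INTER_CUBIC))
t=camera("top");print("bottle",onz(t,(411,224),.105))
E
```

```text
time: 20.18
eef_pos: [0.4811, 0.024, 0.2037]
tool_rot: [0.001, 0.992, 0.127, 0.009]
ft_force: [0.1, -0.0, 0.5]
finger_gap: -0.0004
20.175 [0.48114099 0.02398377 0.2036841 ]
bottle [ 0.61745004 -0.23385089  0.105     ]
```

View pics/s7.png

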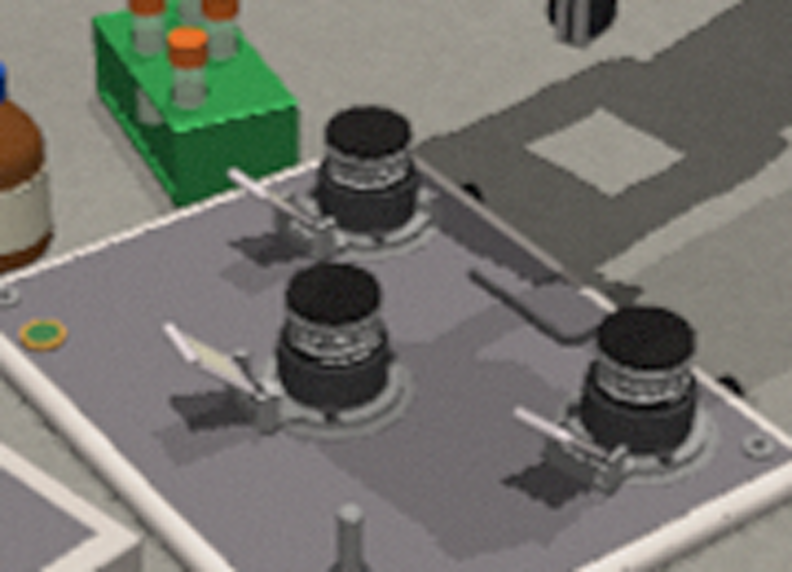

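View pics/w7.png

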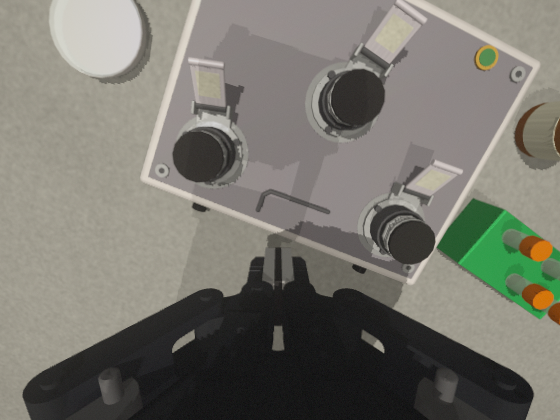

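All three tags are still up. The right pad looks lowest: its top is at (368,131) in the scene crop, with a shortened spring. I'll measure the residual drops against the first picture and triangulate the right tag.

```bash
python3 - <<'E'
from h import *
c=camera("scene");a=cv2.imread("pics/scene0.png");b=c["frame"]
for n,P in dict(R=(.483,-.107),M=(.589,-.017),L=(.510,.097)).items():
    X=np.array([*P,.071]);u=proj(c,X);x,y=np.round(u).astype(int)
    A=cv2.cvtColor(a[y-20:y+12,x-9:x+10],6).astype(np.float32);
    B0=cv2.cvtColor(b[y-20:y+16,x-9:x+10],6).astype(np.float32)
    # subpixel vertical shift of pad's upper edge: profile
    ea=cv2.resize(A[:22],None,fx=1,fy=10,interpolation=cv2.INTER_CUBIC);eb=cv2.resize(B0[:22],None,fx=1,fy=10,interpolation=cv2.INTER_CUBIC)
    pa=(ea>70).sum(0)/10;pb=(eb>70).sum(0)/10
    mm=proj(c,X)[1]-proj(c,X+[0,0,.001])[1]
    print(n,u,"drop mm",np.median(pb-pa)/mm*-1*-1, -mm)
t=camera("top");w=dict(np.load("w7.npz"))
def tri(uw,ut):
    o1,d1=ray(w,uw);o2,d2=ray(t,ut)
    s=np.linalg.lstsq(np.c_[d1,-d2],o2-o1,rcond=None)[0];p,q=o1+d1*s[0],o2+d2*s[1];return (p+q)/2,np.linalg.norm(p-q)
# tag R: centre label & end middle
f=t["frame"];m=(f.min(2)>150).astype(np.uint8)
print("Rtag label mid z.053",onz(t,(339.5,263),.055),onz(w,(433,181),.055))
print("end",tri((446,168),(341,253.8)),onz(w,(446,168),.072),onz(t,(341,253.8),.072))
print("padR",onz(w,(409,236),.072))
E
```

```text
R [273.15526262 148.49059659] drop mm 3.868381980179583 -0.38775901854717176
M [265.7015554  185.62123107] drop mm 1.2306715116438312 -0.406282257506831
L [335.21138142 194.88066751] drop mm 0.7341102689965346 -0.4086579532664416
Rtag label mid z.053 [ 0.54055542 -0.11244993  0.055     ] [ 0.54112736 -0.11338262  0.055     ]
end (array([ 0.55598333, -0.11228874,  0.06912177]), np.float64(0.0012721034255038933)) [ 0.55529517 -0.11034305  0.072     ] [ 0.55621865 -0.11203817  0.072     ]
padR [ 0.48763711 -0.10179499  0.072     ]
```

Residual drops are about 3.9 mm on the right, 1.2 mm in the middle and 0.7 mm on the left. These are rough, but right is clearly the softest, which agrees with the force slopes of about 0.3, 1.1 and 0.75 N/mm. Now the right mount's tag: its end is at (0.556, -0.112).

```bash
python3 -m pendant '[{"rx":0,"ry":0,"rz":0,"x":2.6,"y":-4.5,"z":0,"grip":0},{"rx":0,"ry":0,"rz":0,"x":2.6,"y":-4.5,"z":0,"grip":0},{"rx":0,"ry":0,"rz":0,"x":2.5,"y":-4.5,"z":0,"grip":0},{"rx":0,"ry":0,"rz":0,"x":0,"y":0,"z":-4,"grip":0},{"rx":0,"ry":0,"rz":0,"x":0,"y":0,"z":-4,"grip":0}]'; python3 -m pendant '[{"rx":0,"ry":0,"rz":0,"x":0,"y":0,"z":0,"grip":0}]'; python3 - <<'E'
from h import *
c=camera("scene");cv2.imwrite("pics/s8.png",cv2.resize(c["frame"][100:230,180:360],None,fx=4.4,fy=4.4,interpolation=cv2.INTER_CUBIC))
E
```

```text
time: 21.05
eef_pos: [0.5636, -0.108, 0.1224]
tool_rot: [0.001, 0.991, 0.133, 0.011]
ft_force: [0.7, 0.3, -0.1]
finger_gap: -0.0002
time: 21.18
eef_pos: [0.562, -0.1069, 0.1185]
tool_rot: [-0.0, 0.991, 0.133, 0.008]
ft_force: [0.3, 0.1, 0.1]
finger_gap: -0.0003
```

View pics/s8.png

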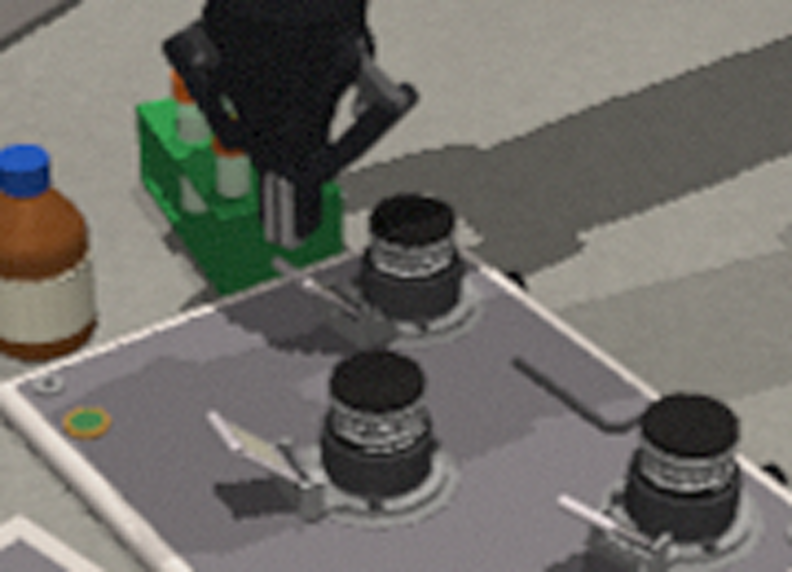

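Fingertips are directly over the tag's free end, at (288,262) in the crop. I'll push down in steps.

```bash
python3 -m pendant '[{"rx":0,"ry":0,"rz":0,"x":-0.2,"y":-0.5,"z":-1,"grip":0},{"rx":0,"ry":0,"rz":0,"x":0,"y":0,"z":-1,"grip":0},{"rx":0,"ry":0,"rz":0,"x":0,"y":0,"z":-0.7,"grip":0},{"rx":0,"ry":0,"rz":0,"x":0,"y":0,"z":-0.7,"grip":0}]'; python3 -m pendant '[{"rx":0,"ry":0,"rz":0,"x":0,"y":0,"z":-0.6,"grip":0},{"rx":0,"ry":0,"rz":0,"x":0,"y":0,"z":-0.4,"grip":0},{"rx":0,"ry":0,"rz":0,"x":0,"y":0,"z":-0.3,"grip":0},{"rx":0,"ry":0,"rz":0,"x":0,"y":0,"z":0,"grip":0}]'; python3 - <<'E'
from h import *
c=camera("scene");cv2.imwrite("pics/s9.png",cv2.resize(c["frame"][100:230,180:360],None,fx=4.4,fy=4.4,interpolation=cv2.INTER_CUBIC))
E
```

```text
time: 21.72
eef_pos: [0.5648, -0.1123, 0.0916]
tool_rot: [0.003, 0.991, 0.134, 0.016]
ft_force: [2.6, -0.7, 4.3]
finger_gap: -0.0001
time: 22.22
eef_pos: [0.5649, -0.1123, 0.0779]
tool_rot: [0.003, 0.991, 0.134, 0.016]
ft_force: [0.6, 0.3, 1.5]
finger_gap: -0.0
```

View pics/s9.png

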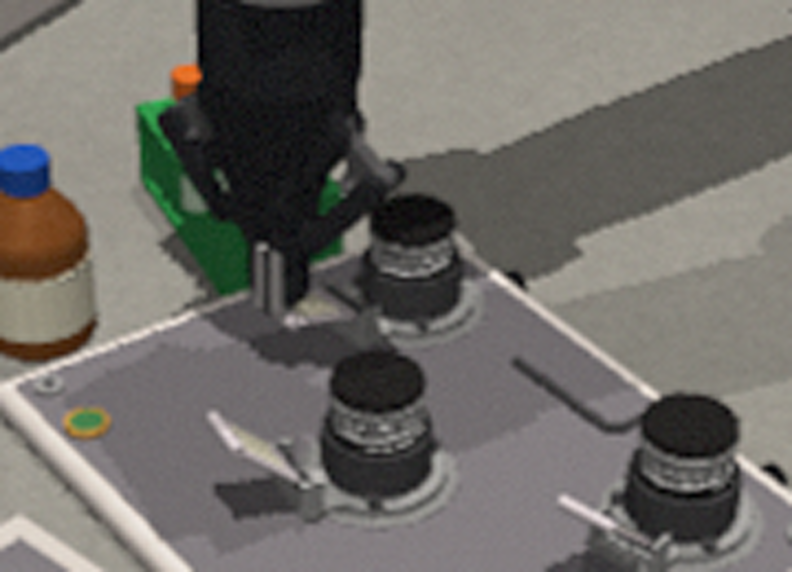

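The tag is partly down under the tips. I'll shift about 5 mm inward and continue to the stop.

```bash
python3 -m pendant '[{"rx":0,"ry":0,"rz":0,"x":-0.5,"y":0,"z":-0.3,"grip":0},{"rx":0,"ry":0,"rz":0,"x":-0.1,"y":0,"z":-0.5,"grip":0},{"rx":0,"ry":0,"rz":0,"x":0,"y":0,"z":-0.2,"grip":0},{"rx":0,"ry":0,"rz":0,"x":0,"y":0,"z":0,"grip":0}]'; for i in 1 2 3; do python3 -m pendant '[{"rx":0,"ry":0,"rz":0,"x":0,"y":0,"z":-0.15,"grip":0},{"rx":0,"ry":0,"rz":0,"x":0,"y":0,"z":0,"grip":0}]'|grep -E "pos|force"; done
```

```text
time: 22.78
eef_pos: [0.5581, -0.1122, 0.0671]
tool_rot: [0.003, 0.991, 0.134, 0.015]
ft_force: [0.9, 0.1, 1.6]
finger_gap: -0.0002
eef_pos: [0.5581, -0.1122, 0.0655]
ft_force: [-0.4, -0.2, -0.3]
eef_pos: [0.5583, -0.1123, 0.0649]
ft_force: [-0.9, -0.2, 3.7]
eef_pos: [0.5583, -0.1123, 0.0649]
ft_force: [-1.9, 0.3, 3.2]
```

```bash
python3 -m pendant '[{"rx":0,"ry":0,"rz":0,"x":0,"y":0,"z":-0.4,"grip":0},{"rx":0,"ry":0,"rz":0,"x":0,"y":0,"z":-0.4,"grip":0}]'; python3 -m pendant '[{"rx":0,"ry":0,"rz":0,"x":0,"y":0,"z":2,"grip":0},{"rx":0,"ry":0,"rz":0,"x":0,"y":0,"z":4,"grip":0},{"rx":0,"ry":0,"rz":0,"x":-1,"y":0,"z":5,"grip":0},{"rx":0,"ry":0,"rz":0,"x":-4,"y":-2,"z":4,"grip":0},{"rx":0,"ry":0,"rz":0,"x":-4,"y":-3,"z":0,"grip":0}]'; python3 -m pendant '[{"rx":0,"ry":0,"rz":0,"x":-4,"y":-4,"z":0,"grip":0},{"rx":0,"ry":0,"rz":0,"x":0,"y":0,"z":0,"grip":0},{"rx":0,"ry":0,"rz":0,"x":0,"y":0,"z":0,"grip":0}]'
python3 - <<'E'
from h import *
c=camera("scene");cv2.imwrite("pics/s10.png",cv2.resize(c["frame"][100:230,180:360],None,fx=4.4,fy=4.4,interpolation=cv2.INTER_CUBIC))
c=wrist();cv2.imwrite("pics/w10.png",c["frame"])
E
```

```text
time: 23.78
eef_pos: [0.5587, -0.1125, 0.0639]
tool_rot: [0.003, 0.991, 0.135, 0.016]
ft_force: [-21.4, 5.4, 35.8]
finger_gap: -0.0002
time: 24.4
eef_pos: [0.4667, -0.1618, 0.2162]
tool_rot: [0.003, 0.991, 0.137, 0.014]
ft_force: [0.7, -1.1, -0.5]
finger_gap: -0.0001
time: 24.78
eef_pos: [0.4238, -0.204, 0.2159]
tool_rot: [0.004, 0.991, 0.135, 0.015]
ft_force: [-0.5, 0.2, -0.3]
finger_gap: 0.0001
```

View pics/s10.png

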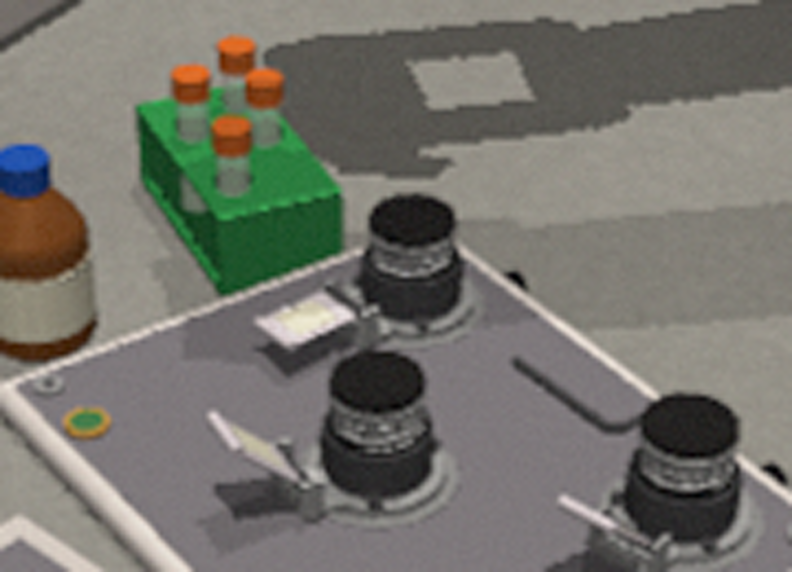

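View pics/w10.png

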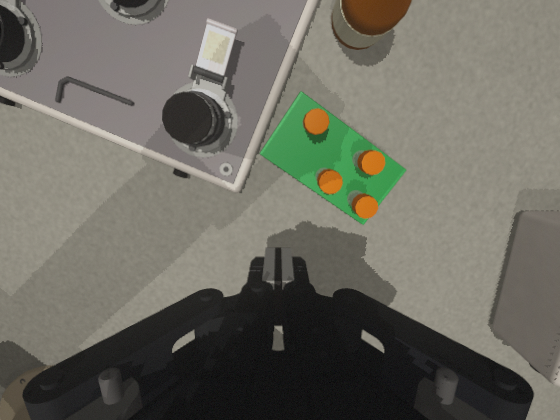

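The right tag lies level at (300,318) in the crop. The other two tags are up, the loose items are unmoved and the gripper is clear. The tag met its stop at the predicted height (TCP z about 0.0645 m) with the force rising sharply, so I'm handing in.

```bash
python3 - <<'E'
from bench import sign_off
print(sign_off())
E
```

```text
the job is handed in; nothing more can be done
None
```

I pressed all three pads and pushed the right-hand mount's tag (the one next to the tube rack) down to its stop. I handed the job in shortly after the 24.8 s mark; no verdict was reported.

| Mount | Force slope while pressing | Pad left low by (scene picture) |
|---|---|---|
| Right | about 0.3 N/mm | about 3.9 mm |
| Middle | about 1.1 N/mm | about 1.2 mm |
| Left | about 0.75 N/mm | about 0.7 mm |

- **Last checks:** in the final pictures the right tag is level and the other two are up. The loose items in view looked unmoved, and the gripper was well clear.
- **Tag at its stop:** it stopped at about the expected height, and the force rose to about 36 N up and 21 N sideways on the last push. That was harder than needed.
- **Disagreements:**
  - **Left pad:** its residual measured about 0.7 mm, right at the 0.7 mm limit. It was pressed about 6 mm to 4.9 N, so I expected about 1.7 mm and trusted the press over the picture.
  - **Right pad:** force showed up about 5 mm lower than on the other two pads. It may have been pressed nearer 10 mm than 5 mm.

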